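# Gauge two relay terminal caps on a leaning pin and sort them

### The arm

A 7-joint arm with a two-finger parallel gripper is mounted at the origin on the work surface. World frame = base frame: x ahead of the robot, y to its left, z up, the work surface at z = 0. Lengths are in mm, angles in degrees, forces in N, time in s.
With the tool pointing down it reaches from about 425 to 925 mm from the base axis. Payload 6.8 kg.
Tool frame: the origin (TCP) lies on the mounting face of the last link; the fingertips stand 182 mm ahead of it and the grasp point (between the pads) lies 163 mm ahead of it (robot.grip_depth is the distance from the TCP to the grasp point, in mm); z points along the fingers, y is the line along which they close (so a half turn about z gives the same grasp; the last joint's range is limited). The gripper opens to 88 mm and grips with 3 to 60 N. Pads are 20 mm wide; open, the fingers measure 115 mm over their backs; the gripper's body (75 mm by 178 mm) begins 61 mm behind the grasp point.
Start: joints at [-77.699, 27.33, 1.283, 89.118, -0.659, 63.558, -4.761], TCP at [214.124, 640.151, 404.664] pointing down, gripper open.
Joint ranges: [-169.35, 169.35], [-19.33, 120.38], [-80.79, 83.38], [13.8, 139.57], [-78.32, 258.32], [9.67, 109.79], [-169.56, 169.56]. Speed limits (degrees/s): [136.94, 136.94, 180, 180, 180, 180, 180].

### API

Orientations are given as [roll, pitch, yaw] about the fixed x, y, z axes, in that order (R = Rz(yaw) Ry(pitch) Rx(roll)).
In Python, from cell import status, optics, order, robot gives the robot as it stands.
- The arm moves only by the shell command python3 -m crank 'ROWS' [OPENING]. ROWS is JSON, a list of rows, each a list of 6 numbers: the shift along the world's x, y, z in mm, then the turn, a rotation vector about the world's x, y, z in degrees. In form: [[tx, ty, tz, wx, wy, wz], ...]. A call has 1 to 12 rows; each row is the pose to reach, as a shift and turn from the pose commanded when the call began; what a row does not reach only later rows make up. A row lasts 1/10 s, in which the tool goes at most 50 mm and 8.59 degrees, less where a joint would pass 70% of its speed; a pose out of reach is approached as far as the arm can. A call with a gripper value outside its range is refused whole. OPENING is the opening, from -1 (shut) to 1 (fully open), set as the call begins (- or left out, the last holds). The fingers move at their own pace and stop on an object; the grip force is fixed at half the most. Time passes only in rows, so rows that repeat a pose let the fingers close. It gives the time, the measured TCP pose, the force, the opening and the grip force at its end, in the units of the state.
- status.observe(): the state, without advancing time (a new reading comes with each control period).
- optics.grab_frame(name): name is "side" or "top" or "wrist"; returns the picture (420x560x3 uint8, red, green, blue); there is no depth.
- optics.get_calibration(name): a dict with "fx", "fy", "cx", "cy" (pixels), "cam_to_world" (4x4, takes a point from camera to world coordinates). Camera axes: x right, y up, looking along -z (the intrinsics and any distortion apply to the point x, -y, -z); pixel columns grow to the right and rows downward; lengths in mm; the calibration is good to about 2 mm. The wrist camera is an equidistant fisheye: a pixel r from the principal point sees the ray r / f radians off the axis. A picture is of the moment at which its call begins: read the wrist's pose just before it. get_calibration takes no time and is no camera call; for the wrist camera it gives the pose at the moment of the call.
- order.sign_off(): hands the job in; it is judged then, once.
The state is a dict: "time_s": time; "q": joint angles; "dq": joint speeds; "joint_efforts": joint torques, N m; "position": TCP position; "eef_rot": TCP orientation; "wrist_force": force on the tool from outside, world axes, zero at the start; "wrist_torque": the same for the moment, N m; "grip_width": finger opening in mm; "grasp_force": force on a finger pad.
Only numpy, scipy, OpenCV 4.12 (cv2) and the standard library are available. Lean on these libraries where they do the work, as an engineer would, in place of code of your own. Each camera call takes 0.05 s, during which the arm holds its last target. There are 200 camera calls.

### The job

Test the two brown terminal caps one at a time on the leaning gauge pin: slide the cap down the pin, pressing gently, until its rim sits fully home on the brass shoulder or it will go no further. Take it off and, before picking up the next one, stand it upright, open end down, in the green tray if it went fully home or in the red tray if it stopped short. Leave the relay, the meter and the screwdriver where they are.

Things in the scene. Friction and masses are not known exactly. Their poses are not given: they have to be found in the camera images.
- cap_1: terminal cap: dark brown bakelite cylinder, 32 mm diameter, 56 mm high, about 60 g, closed on top, open below: bore 18 mm wide at the mouth. A sound bore is 40 mm deep, a faulty one only 20 mm, which does not show from outside. It starts standing on the bench, open end down. Origin: centre of the open rim; z along its axis to the closed top.
- cap_2: the other terminal cap, which looks the same; same sizes, origin and axes. It too may be sound or faulty.
- gauge_pin: steel pin, 15 mm diameter, chamfered nose, rising from a 34 mm brass shoulder disc; fixed on a blue base (100 x 80 x 12 mm). It leans 27 degrees from vertical, towards the robot and its left. Origin: centre of the shoulder's top face, 65 mm above the bench; z along the pin, nose 32 mm up. A sound cap's rim reaches the shoulder, a faulty one stops 12 mm short.
- tray_green: low open green plastic tray for caps that pass, fixed on the bench, 110 x 110 mm outside, walls 4 mm thick and 22 mm high, floor 4 mm thick. Origin: centre of its underside, on the bench; x and y along its sides, z up.
- tray_red: low open red plastic tray for caps that fail; same size, origin and axes as the green tray.
- relay: bystander: a plug-in relay under a clear cover, 100 x 75 x 70 mm high. Origin: centre of its underside.
- meter: bystander: a grey and blue test meter lying flat, 100 x 170 x 40 mm high. Origin: centre of its underside.
- screwdriver: bystander: a screwdriver with a yellow handle, 200 mm long, lying on the bench, its x axis along its length. Origin: at its middle, on the bench.
There are look-alikes about, which are no part of the job. Leave any blue look-alike of the cap_2 alone.

How it is judged:
By the outcome, as a careful person would: the job done as asked, in the order asked, and still so for the second after the job is handed in, with the robot touching nothing.
It also fails if it takes over 67 s, if anything falls off the work surface, if the arm or the gripper's body presses on something with over 40 N, if the wrist force passes 120 N, or if a joint passes its speed limit or range.

## Working session

There is one attempt and no reset: what is moved stays moved. The work goes in short steps, Python scripts to look and compute and a shell command to move; the robot and the scene stay as the last step left them, time stands still between calls to the robot, and variables do not carry over. Pictures are saved under pics/ and viewed, at most 12 in all, crops included, and the job is handed in when it is done.

```bash
mkdir -p pics; ls
python3 - <<'E'
from cell import status, optics, order, robot
import cv2, numpy as np
s=status.observe(); print(s)
for n in ("side","top"):
    c=optics.get_calibration(n); print(n,{k:np.round(v,3).tolist() for k,v in c.items()})
    cv2.imwrite(f"pics/{n}0.png",optics.grab_frame(n)[:,:,::-1])
E
```

```text
pics
{'time_s': 0.0, 'q': array([-77.70032695,  27.37364343,   1.27961524,  89.17884775,
        -0.65875081,  63.55939829,  -4.75974881]), 'dq': array([-0.05029958,  0.05614987, -0.06604714, -0.04835633, -0.01281766,
       -0.08013139, -0.07295414]), 'joint_efforts': array([-2.80805134e-04, -5.82843053e+01,  1.53389499e+00, -2.72612375e+01,
       -5.44692320e-02,  1.69265148e-02,  1.64389762e-04]), 'position': array([214.00475691, 639.87245001, 403.70255604]), 'eef_rot': array([-1.79895733e+02,  7.69146521e-03,  1.61509805e+02]), 'wrist_force': array([0.6064032 , 0.83865029, 0.06522432]), 'wrist_torque': array([-0.01027167, -0.02470618, -0.0601558 ]), 'grasp_force': 0.0, 'grip_width': 88.12091752604628}
side {'fx': 483.944, 'fy': 483.944, 'cx': 278.961, 'cy': 209.014, 'cam_to_world': [[-0.987, 0.104, -0.12, 448.024], [-0.158, -0.579, 0.8, 1139.579], [0.013, 0.809, 0.588, 903.584], [0.0, 0.0, 0.0, 1.0]]}
top {'fx': 490.814, 'fy': 490.814, 'cx': 275.799, 'cy': 209.34, 'cam_to_world': [[0.028, 0.981, -0.19, 385.243], [-1.0, 0.03, 0.006, 13.456], [0.012, 0.19, 0.982, 1344.94], [0.0, 0.0, 0.0, 1.0]]}
```

View pics/top0.png

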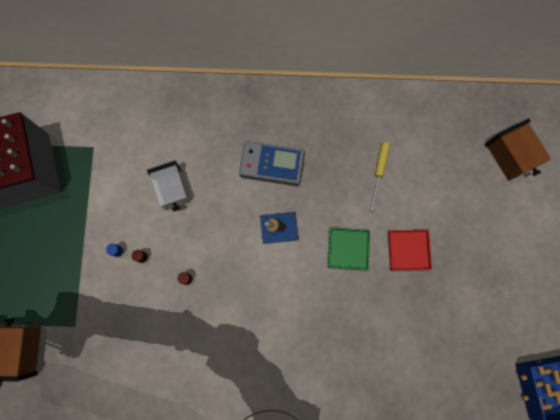

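View pics/side0.png

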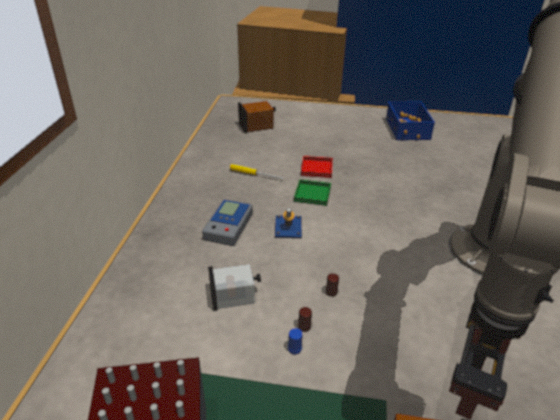

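The top view shows brown caps at (139,256) and (184,278), and the blue look-alike at (114,250). The gauge base is at (280,228) with its pin near (272,226). The green tray is at (349,249) and the red at (410,250). The side view shows the same things: caps at (305,319) and (332,285), gauge at (289,225).

```bash
cat > h.py <<'E'
from cell import status, optics, order, robot
import cv2, numpy as np
def ray(c,u,v,fish=False):
    p=np.array([(u-c["cx"])/c["fx"],(v-c["cy"])/c["fy"]])
    if fish:
        t=np.hypot(*p); d=np.array([*(p/max(t,1e-9)*np.sin(t)),np.cos(t)])
    else: d=np.array([*p,1.])
    M=np.array(c["cam_to_world"]); d=M[:3,:3]@(d*[1,-1,-1]); return M[:3,3],d/np.linalg.norm(d)
def plane(c,u,v,z,fish=False):
    o,d=ray(c,u,v,fish); return o+d*(z-o[2])/d[2]
def tri(rays):
    A=sum(np.eye(3)-np.outer(d,d) for o,d in rays); b=sum((np.eye(3)-np.outer(d,d))@o for o,d in rays)
    p=np.linalg.solve(A,b); return p,[np.linalg.norm(np.cross(p-o,d)) for o,d in rays]
def blobs(img,lo,hi,amin=20,roi=None):
    h=cv2.cvtColor(img,cv2.COLOR_RGB2HSV); m=cv2.inRange(h,np.array(lo),np.array(hi))
    if roi: k=np.zeros_like(m); x0,y0,x1,y1=roi; k[y0:y1,x0:x1]=255; m&=k
    cs,_=cv2.findContours(m,cv2.RETR_EXTERNAL,cv2.CHAIN_APPROX_NONE)
    out=[]
    for c in cs:
        M=cv2.moments(c)
        if M["m00"]>=amin: out.append((M["m00"],M["m10"]/M["m00"],M["m01"]/M["m00"],c))
    return sorted(out,key=lambda t:-t[0])
E
python3 - <<'E'
from h import *
T=cv2.imread("pics/top0.png")[:,:,::-1].copy(); S=cv2.imread("pics/side0.png")[:,:,::-1].copy()
ct=optics.get_calibration("top"); cs=optics.get_calibration("side")
for im,pts in((T,[(139,256),(184,278),(272,226),(268,224),(349,249),(410,250)]),(S,[(305,321),(332,285),(289,215),(288,226),(312,192)])):
    h=cv2.cvtColor(im,cv2.COLOR_RGB2HSV); print([h[v,u].tolist() for u,v in pts])
P={}
for n,rt,rs in (("A",(125,242,153,270),(295,305,316,334)),("B",(170,264,198,292),(322,270,345,300))):
    def f(im,roi):
        h=cv2.cvtColor(im,cv2.COLOR_RGB2HSV); b=blobs(im,(0,90,0),(15,255,130),15,roi)+blobs(im,(165,90,0),(180,255,130),15,roi)
        print([(round(x[0]),round(x[1],1),round(x[2],1),cv2.boundingRect(x[3])) for x in b]); return b[0]
    a=f(T,rt); b=f(S,rs); p,e=tri([ray(ct,a[1],a[2]),ray(cs,b[1],b[2])]); print(n,p.round(1),np.round(e,1))
for n,lo,hi,rt,rs in (("green",(45,100,30),(80,255,255),(320,220,375,275),(290,175,335,210)),("red",(0,150,90),(8,255,255),(383,225,436,275),(298,150,338,180)),("base",(100,120,30),(125,255,255),(255,205,305,248),(270,210,305,240))):
    z={"green":22,"red":22,"base":12}[n]
    for im,c,roi in((T,ct,rt),(S,cs,rs)):
        b=blobs(im,lo,hi,40,roi)
        if not b: print(n,"none");continue
        r=np.array([plane(c,u,v,z)[:2] for u,v in b[0][3][:,0,:]],np.float32)
        print(n,round(b[0][0]),np.round(cv2.minAreaRect(r)[0],1),np.round(cv2.minAreaRect(r)[1],1),round(cv2.minAreaRect(r)[2],1))
a=blobs(T,(8,60,60),(30,255,255),5,(258,210,300,245)); b=blobs(S,(8,60,60),(30,255,255),5,(275,200,305,240))
for x in a+b: print(round(x[0]),round(x[1],1),round(x[2],1),cv2.boundingRect(x[3]))
if a and b: print(tri([ray(ct,a[0][1],a[0][2]),ray(cs,b[0][1],b[0][2])]))
E
```

```text
[[4, 157, 81], [5, 149, 87], [18, 37, 83], [18, 12, 110], [67, 131, 115], [1, 187, 158]]
[[8, 103, 57], [4, 107, 50], [17, 56, 73], [113, 76, 57], [67, 192, 118]]
[(116, 138.9, 255.7, (132, 250, 15, 12))]
[(168, 305.1, 317.4, (299, 307, 12, 23))]
A [500.1 367.1  29.6] [2.1 2.1]
[(106, 184.4, 278.0, (178, 273, 14, 11))]
[(148, 332.2, 283.4, (327, 274, 12, 21))]
B [444.8 242.3  28.4] [2. 2.]
green 1478 [ 539.7 -195.1] [107.  107.5] 87.6
green 613 [ 537.3 -174.4] [122.2 105.7] 87.8
red 1510 [ 541.4 -360.3] [107.2 110.3] 2.8
red 478 [ 540.  -340.5] [104.7 131.3] 4.0
base 800 [593.5  -4.9] [75.2 94.2] 7.8
base 309 [589.3   8. ] [73.4 92.7] 9.4
70 273.6 224.8 (267, 219, 12, 12)
74 288.5 215.8 (283, 210, 12, 12)
(array([591.27253268,   9.72958946,  52.69432359]), [np.float64(1.9008994733170121), np.float64(1.9008994733170748)])
```

```bash
python3 -m crank '[[24,-38,-8,0,0,0],[48,-76,-16,0,0,0],[72,-114,-25,0,0,0],[96,-151,-33,0,0,0],[120,-189,-41,0,0,0],[144,-227,-50,0,0,0],[168,-265,-58,0,0,0],[192,-302,-67,0,0,0],[216,-340,-75,0,0,0],[216,-340,-75,0,0,0],[216,-340,-75,0,0,0]]' 1
python3 - <<'E'
from h import *
c=optics.get_calibration("wrist"); s=status.observe(); print(s["position"],s["eef_rot"],s["q"].round(1)); print({k:np.round(v,3).tolist() for k,v in c.items()})
cv2.imwrite("pics/w1.png",optics.grab_frame("wrist")[:,:,::-1]); np.save("w1.npy",c,allow_pickle=True)
E
```

```text
time_s: 1.2
position: [430.5, 299.2, 329.4]
eef_rot: [-180.0, -0.0, 161.3]
wrist_force: [-0.1, 0.5, 0.3]
grip_width: 87.7
grasp_force: 0.0
[430.50113787 299.21228092 329.37527553] [-1.79960470e+02 -2.47330039e-02  1.61346582e+02] [-47.6  18.4   7.2 114.3  -3.1  47.5  32.7]
{'fx': 325.192, 'fy': 325.192, 'cx': 277.685, 'cy': 210.907, 'cam_to_world': [[0.32, -0.906, -0.278, 353.96], [0.947, 0.306, 0.095, 325.201], [-0.0, -0.294, 0.956, 309.889], [0.0, 0.0, 0.0, 1.0]]}
```

View pics/w1.png

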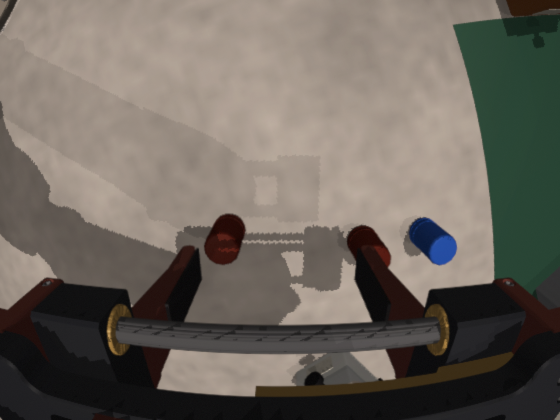

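The wrist view shows cap B at (224,239), cap A partly behind a finger at (368,246), and the blue look-alike at (433,241).

Run:
```python
from h import *
W=cv2.imread("pics/w1.png")[:,:,::-1].copy(); c=np.load("w1.npy",allow_pickle=True).item()
b=blobs(W,(0,120,0),(15,255,255),50,(200,205,252,270))[0]; print(b[:3],cv2.boundingRect(b[3]))
for z in(24,28,32): print(plane(c,b[1],b[2],z,True).round(1))
T=cv2.imread("pics/top0.png")[:,:,::-1].copy();S=cv2.imread("pics/side0.png")[:,:,::-1].copy()
ct=optics.get_calibration("top"); cs=optics.get_calibration("side")
print(tri([ray(ct,184.4,278),ray(cs,332.2,283.4),ray(c,b[1],b[2],True)]))
```

```text
(1374.5, 224.64496180429248, 239.3277555474718) (205, 215, 40, 49)
[447.8 239.8  24. ]
[446.5 241.   28. ]
[445.2 242.2  32. ]
(array([445.29865029, 242.04016522,  28.89210571]), [np.float64(1.5703629086511037), np.float64(2.4814569224368848), np.float64(1.1372119545163017)])
```

```bash
python3 -m crank '[[28,-40,0,0,0,0],[56,-80,0,0,0,0],[85,-120,0,0,0,0],[113,-160,0,0,0,0],[142,-200,0,0,0,0],[170,-240,0,0,0,0],[170,-240,0,0,0,0],[170,-240,0,0,0,0]]' 1
cat > snap.py <<'E'
from h import *
import sys
n=sys.argv[1]; c=optics.get_calibration("wrist"); cv2.imwrite(f"pics/{n}.png",optics.grab_frame("wrist")[:,:,::-1]); np.save(f"{n}.npy",c,allow_pickle=True)
E
python3 snap.py w2
python3 -m crank '[[8,-50,0,0,0,0],[16,-95,0,0,0,0],[20,-110,0,0,0,0],[20,-110,0,0,0,0],[20,-110,0,0,0,0]]' 1
python3 snap.py w3
python3 - <<'E'
import cv2, numpy as np
cv2.imwrite("pics/w23.png",np.hstack([cv2.imread(f"pics/{n}.png")[60:330,80:480] for n in("w2","w3")]))
E
```

```text
time_s: 2.05
position: [600.5, 61.0, 329.5]
eef_rot: [180.0, -0.0, 161.5]
wrist_force: [-0.2, 1.0, -0.3]
grip_width: 87.8
grasp_force: 0.0
time_s: 2.6
position: [620.0, -46.8, 329.5]
eef_rot: [179.9, -0.1, 161.7]
wrist_force: [0.6, 0.9, -0.7]
grip_width: 88.1
grasp_force: 0.0
```

View pics/w23.png

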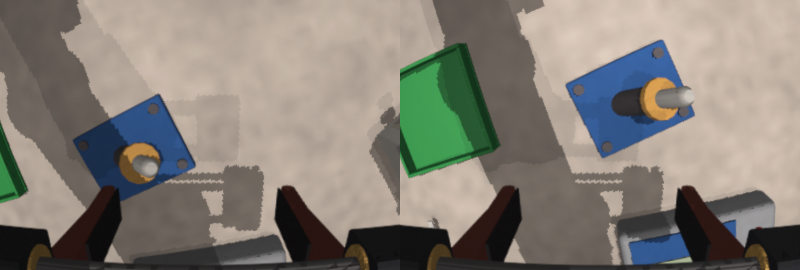

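The crops show the blue base, the brass shoulder and the steel pin. In w2 the shoulder is at about (219,223) and the nose at about (228,225). In w3 they are at about (338,159) and (370,157). I'll zoom in to pick these points more exactly.

Run:
```python
import cv2, numpy as np
a=cv2.imread("pics/w2.png")[190:255,185:255]; b=cv2.imread("pics/w3.png")[125:190,310:380]
z=np.hstack([cv2.resize(x,None,fx=5.6,fy=5.6,interpolation=cv2.INTER_NEAREST) for x in(a,b)])
for i in range(0,z.shape[1],56): cv2.line(z,(i,0),(i,4),(0,255,0),1)
cv2.imwrite("pics/z23.png",z)
from h import *
for n,roi in(("w2",(185,190,255,255)),("w3",(310,125,385,190))):
    W=cv2.imread(f"pics/{n}.png")[:,:,::-1].copy()
    b=blobs(W,(10,110,40),(28,255,255),20,roi)[0]; hull=cv2.convexHull(b[3]); print(n,"brass",[round(x,1) for x in b[:3]],np.round(np.hstack(cv2.fitEllipse(hull)[:2]),1),cv2.boundingRect(hull))
    for x in blobs(W,(0,0,70),(180,70,255),30,roi): print(" steel",[round(y,1) for y in x[:3]],cv2.boundingRect(x[3]),np.round(np.hstack(cv2.minAreaRect(x[3])),1) if 0 else np.round(np.hstack(cv2.minAreaRect(x[3])[:2]),1),round(cv2.minAreaRect(x[3])[2]))
```

```text
w2 brass [758.5, 215.2, 220.6] [219.  222.5  40.3  41. ] (199, 203, 41, 41)
 steel [413.0, 225.5, 225.7] (212, 215, 29, 22) [225.1 225.9  27.2  19.3] 18
 steel [322.5, 241.5, 248.3] (216, 237, 39, 18) [235.  245.5  17.   38. ] 90
w3 brass [832.5, 335.1, 159.3] [339.1 159.   39.8  42.6] (319, 138, 39, 42)
 steel [1933.5, 366.5, 156.6] (335, 125, 50, 65) [359.5 157.   64.   49. ] 90
```

View pics/z23.png

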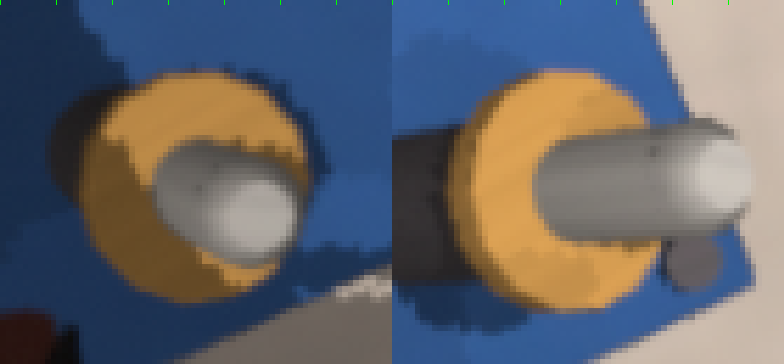

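The zoom gives the shoulder's top face centre and the nose face centre. In w2 they are at about (219.7,222.7) and (231.3,227.9), and in w3 at about (340.6,158.4) and (367.7,155.2).

Run:
```python
from h import *
c2,c3=[np.load(f"{n}.npy",allow_pickle=True).item() for n in("w2","w3")]
D=[ray(c2,219.7,222.7,1),ray(c3,340.6,158.4,1)]; N=[ray(c2,231.3,227.9,1),ray(c3,367.7,155.2,1)]
p,e=tri(D); q,f=tri(N); print(p.round(1),np.round(e,2),q.round(1),np.round(f,2)); d=q-p
print(np.linalg.norm(d),np.degrees(np.arccos(d[2]/np.linalg.norm(d))),np.degrees(np.arctan2(d[1],d[0])))
p65=[plane(c,u,v,65,1) for c,u,v in((c2,219.7,222.7),(c3,340.6,158.4))]; zn=65+32*np.cos(np.radians(27))
n=[plane(c,u,v,zn,1) for c,u,v in((c2,231.3,227.9),(c3,367.7,155.2))]; print(np.round(p65,1),np.round(n,1))
for c,nm,roi in((c2,"w2",(140,140,285,270)),(c3,"w3",(230,80,380,230))):
    W=cv2.imread(f"pics/{nm}.png")[:,:,::-1].copy(); b=blobs(W,(100,100,30),(125,255,255),100,roi)[0]
    r=cv2.minAreaRect(np.array([plane(c,u,v,12,1)[:2] for u,v in cv2.convexHull(b[3])[:,0]],np.float32)); print(np.round(np.hstack(r[:2]),1),r[2])
s=status.observe();print(s["q"].round(1))
```

```text
[590.4  14.9  63. ] [0.03 0.03] [588.7  29.9  91.8] [0.34 0.34]
32.512304456187294 27.559118773872477 96.6092931422158
[[589.9  15.5  65. ]
 [590.   14.6  65. ]] [[588.5  30.4  93.5]
 [588.   29.4  93.5]]
[592.5  -3.1  78.7  99.3] 7.401991367340088
[592.6  -4.   78.6  98.4] 7.321491718292236
[-11.5  27.2  13.4 101.5  -7.8  52.3  77.1]
```

The pin geometry checks out: 32.5 mm long, 27.6° lean, azimuth about 97°, in line with the base. Next I move over cap B with the fingers closing along world x, and remeasure there.

```bash
python3 -m crank '[[-17,29,-3,0,0,-7.5],[-35,58,-6,0,0,-15],[-52,87,-9,0,0,-23],[-70,116,-12,0,0,-31],[-87,146,-15,0,0,-39],[-105,175,-18,0,0,-47],[-122,204,-21,0,0,-55],[-140,233,-24,0,0,-63],[-157,262,-27,0,0,-71.5],[-174,291,-30,0,0,-71.5],[-174,291,-30,0,0,-71.5],[-174,291,-30,0,0,-71.5]]' 1
python3 snap.py w4
python3 - <<'E'
from h import *
s=status.observe();print(s["q"].round(1),s["position"].round(1),s["eef_rot"].round(1))
c=np.load("w4.npy",allow_pickle=True).item(); W=cv2.imread("pics/w4.png")[:,:,::-1].copy()
for b in blobs(W,(0,120,0),(15,255,255),300): print([round(x,1) for x in b[:3]],cv2.boundingRect(b[3]),plane(c,b[1],b[2],28,True).round(1))
E
```

```text
time_s: 3.85
position: [444.5, 243.5, 299.5]
eef_rot: [-180.0, -0.0, 90.3]
wrist_force: [-0.2, -0.1, -0.0]
grip_width: 87.7
grasp_force: 0.0
[-57.3  20.9  26.6 118.8 -13.5  43.1 -22.1] [445.3 242.2 299.7] [-180.    -0.    90.2]
[1794.0, 353.3, 60.8] (327, 37, 53, 48) [502.2 368.7  28. ]
[1740.5, 278.0, 219.2] (258, 192, 41, 55) [444.8 240.2  28. ]
[1558.0, 530.3, 312.5] (494, 279, 66, 75) [756.1 118.3  28. ]
[1506.0, 393.0, 288.8] (361, 246, 63, 74) [553.1 171.5  28. ]
[1488.0, 26.6, 312.4] (0, 279, 63, 82) [137.3 115.3  28. ]
[1486.5, 162.3, 289.2] (132, 247, 63, 73) [336.7 169.9  28. ]
[508.5, 154.9, 361.5] (142, 347, 27, 41) [310.2  72.9  28. ]
[472.0, 400.6, 359.8] (387, 347, 27, 32) [580.4  77.2  28. ]
```

View pics/w4.png

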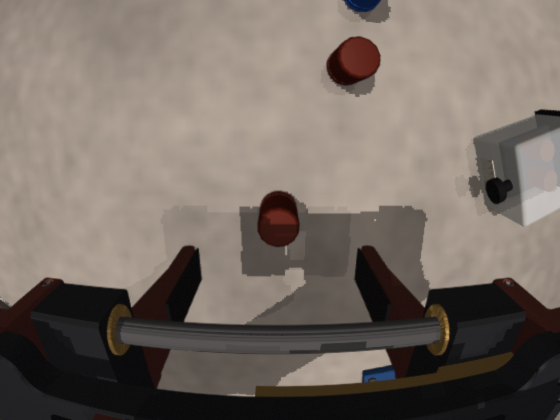

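Cap B is centred between the fingers at (278,219), about (445.3,241), within 1 mm of the commanded pose. I'll descend and grip it.

```bash
python3 -m crank '[[-0.5,0,-35,0,0,0],[-0.5,0,-65,0,0,0],[-0.5,0,-85,0,0,0],[-0.5,0,-96.5,0,0,0],[-0.5,0,-96.5,0,0,0],[-0.5,0,-96.5,0,0,0],[-0.5,0,-96.5,0,0,0]]' 1
python3 -m crank '[[0,0,0,0,0,0],[0,0,0,0,0,0],[0,0,0,0,0,0],[0,0,0,0,0,0],[0,0,0,0,0,0],[0,0,0,0,0,0],[0,0,0,0,0,0],[0,0,0,0,0,0]]' -1
```

```text
time_s: 4.6
position: [446.2, 241.2, 204.2]
eef_rot: [179.9, -0.1, 90.0]
wrist_force: [0.9, -0.6, 0.1]
grip_width: 87.4
grasp_force: 0.0
time_s: 5.4
position: [445.6, 241.2, 203.1]
eef_rot: [-180.0, 0.0, 90.0]
wrist_force: [-0.1, 0.5, -0.4]
grip_width: 32.1
grasp_force: 30.0
```

Grip is 32.1 mm at 30 N, which fits the cap. I'll lift and go to the tilted pose, with the rim 18 mm beyond the nose along the pin axis.

```bash
python3 -m crank '[[0,0,20,0,0,0],[0,0,50,0,0,0],[10,-10,80,-2,-0.2,0],[30,-26,90,-6,-0.7,0],[55,-48,90,-10,-1.2,0],[80,-70,90,-15,-1.8,0],[105,-90,90,-20,-2.4,0],[122,-105,88,-24,-2.9,0],[130.4,-112.2,87.2,-26.8,-3.3,0],[130.4,-112.2,87.2,-26.8,-3.3,0],[130.4,-112.2,87.2,-26.8,-3.3,0]]'
python3 -m crank '[[0,0,0,0,0,0],[0,0,0,0,0,0]]'
python3 snap.py w5
python3 - <<'E'
from h import *
s=status.observe();print(s["q"].round(1),s["position"].round(1),s["eef_rot"].round(1),s["wrist_force"].round(1))
from scipy.spatial.transform import Rotation as R
print(R.from_euler("xyz",s["eef_rot"],degrees=True).as_matrix()[:,2])
cv2.imwrite("pics/s5.png",optics.grab_frame("side")[:,:,::-1])
a=cv2.imread("pics/w5.png")[130:410,130:430]; b=cv2.resize(cv2.imread("pics/s5.png")[150:250,240:340],(280,280)); cv2.imwrite("pics/v5.png",np.hstack([a,b]))
E
```

```text
time_s: 6.5
position: [575.6, 129.4, 290.0]
eef_rot: [176.5, 26.7, 89.2]
wrist_force: [-0.7, 0.6, -0.1]
grip_width: 31.8
grasp_force: 30.0
time_s: 6.7
position: [575.6, 129.4, 290.5]
eef_rot: [176.5, 26.7, 89.2]
wrist_force: [0.2, 0.0, -0.2]
grip_width: 31.4
grasp_force: 30.0
[-54.6  35.1  40.6 107.9   5.8  49.8 -22.3] [575.7 129.3 290.5] [176.4  26.7  89.2] [ 0.3  0.1 -1. ]
[ 0.05562298 -0.44939468 -0.89159997]
```

View pics/v5.png

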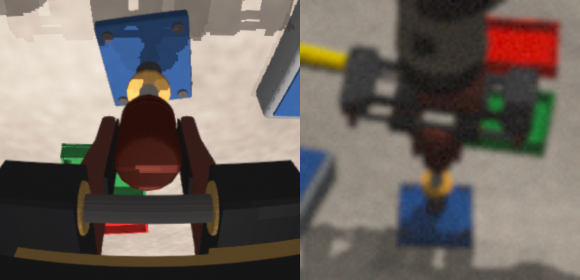

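The wrist crop shows the held cap at (148,140) in line with the pin and shoulder at (149,88). I'll slide it on in small steps and watch the force.

```bash
python3 -m crank '[[0.4,-3,-6,0,0,0],[0.8,-6.3,-12.5,0,0,0],[0.9,-7.2,-14.3,0,0,0],[1,-8.1,-16,0,0,0],[1.1,-9,-17.8,0,0,0],[1.2,-9.9,-19.6,0,0,0],[1.2,-9.9,-19.6,0,0,0],[1.2,-9.9,-19.6,0,0,0]]'
```

```text
time_s: 7.6
position: [577.3, 119.1, 270.8]
eef_rot: [176.4, 26.8, 89.2]
wrist_force: [0.4, -0.2, -0.2]
grip_width: 31.8
grasp_force: 30.0
```

```bash
python3 -m crank '[[0.1,-0.9,-1.8,0,0,0],[0.2,-1.8,-3.6,0,0,0],[0.3,-2.7,-5.3,0,0,0],[0.4,-3.6,-7.1,0,0,0],[0.6,-4.5,-8.9,0,0,0],[0.6,-5,-9.8,0,0,0],[0.6,-5.4,-10.7,0,0,0],[0.6,-5.4,-10.7,0,0,0],[0.6,-5.4,-10.7,0,0,0]]'
python3 -m crank '[[0,-0.4,-0.9,0,0,0],[0.1,-0.9,-1.8,0,0,0],[0.1,-0.9,-1.8,0,0,0]]'
python3 -m crank '[[0,-0.4,-0.9,0,0,0],[0.1,-0.9,-1.8,0,0,0],[0.1,-0.9,-1.8,0,0,0]]'
python3 -m crank '[[0,-0.4,-0.9,0,0,0],[0.1,-0.9,-1.8,0,0,0],[0.1,-0.9,-1.8,0,0,0]]'
```

```text
time_s: 8.5
position: [577.8, 113.7, 260.1]
eef_rot: [176.4, 26.8, 89.2]
wrist_force: [-0.1, 0.4, -0.2]
grip_width: 31.3
grasp_force: 30.0
time_s: 8.8
position: [577.9, 112.7, 258.2]
eef_rot: [176.4, 26.8, 89.2]
wrist_force: [0.4, 0.0, -1.1]
grip_width: 31.7
grasp_force: 30.0
time_s: 9.1
position: [578.0, 111.8, 256.3]
eef_rot: [176.4, 26.8, 89.2]
wrist_force: [0.2, -0.4, 0.0]
grip_width: 31.7
grasp_force: 30.0
time_s: 9.4
position: [578.1, 110.8, 254.5]
eef_rot: [176.5, 26.8, 89.2]
wrist_force: [0.2, -0.0, -0.9]
grip_width: 31.7
grasp_force: 30.0
```

```bash
python3 -m crank '[[0,-0.4,-0.9,0,0,0],[0.1,-0.9,-1.8,0,0,0],[0.1,-0.9,-1.8,0,0,0]]'
python3 -m crank '[[0,-0.4,-0.9,0,0,0],[0.1,-0.9,-1.8,0,0,0],[0.1,-0.9,-1.8,0,0,0]]'
python3 -m crank '[[0,-0.4,-0.9,0,0,0],[0.1,-0.9,-1.8,0,0,0],[0.1,-0.9,-1.8,0,0,0]]'
```

```text
time_s: 9.7
position: [578.2, 110.0, 252.8]
eef_rot: [176.4, 26.8, 89.2]
wrist_force: [1.5, -0.7, -0.9]
grip_width: 31.7
grasp_force: 30.0
time_s: 10.0
position: [578.3, 109.1, 250.9]
eef_rot: [176.4, 26.8, 89.2]
wrist_force: [-0.3, -1.0, 0.3]
grip_width: 31.7
grasp_force: 30.0
time_s: 10.3
position: [578.4, 108.2, 249.1]
eef_rot: [176.4, 26.8, 89.2]
wrist_force: [-0.1, -0.0, -0.5]
grip_width: 32.1
grasp_force: 30.0
```

```bash
python3 -m crank '[[0,-0.4,-0.9,0,0,0],[0.1,-0.9,-1.8,0,0,0],[0.1,-0.9,-1.8,0,0,0]]'
python3 -m crank '[[0,-0.2,-0.4,0,0,0],[0.1,-0.5,-0.9,0,0,0],[0.1,-0.5,-0.9,0,0,0]]'
python3 -m crank '[[0,-0.2,-0.4,0,0,0],[0,-0.4,-0.9,0,0,0],[0,-0.4,-0.9,0,0,0]]'
```

```text
time_s: 10.6
position: [578.5, 107.2, 247.3]
eef_rot: [176.4, 26.8, 89.1]
wrist_force: [0.2, 0.3, 0.4]
grip_width: 31.7
grasp_force: 30.0
time_s: 10.9
position: [578.6, 106.8, 246.5]
eef_rot: [176.4, 26.8, 89.2]
wrist_force: [-0.3, 0.8, 0.1]
grip_width: 31.9
grasp_force: 30.0
time_s: 11.2
position: [578.7, 106.7, 246.3]
eef_rot: [176.4, 26.8, 89.2]
wrist_force: [-3.3, 2.4, 6.7]
grip_width: 31.9
grasp_force: 30.0
```

Contact comes at rim 0, with 8 N. I'll press a touch more to make sure it is seated, and look.

```bash
python3 -m crank '[[0,-0.2,-0.5,0,0,0],[0,-0.3,-0.7,0,0,0],[0,-0.3,-0.7,0,0,0]]'
python3 snap.py w6
python3 - <<'E'
import cv2; cv2.imwrite("pics/v6.png",cv2.resize(cv2.imread("pics/w6.png")[150:330,200:360],None,fx=3,fy=3))
E
```

```text
time_s: 11.5
position: [578.7, 106.7, 246.2]
eef_rot: [176.5, 26.8, 89.2]
wrist_force: [-5.8, 4.8, 14.4]
grip_width: 31.4
grasp_force: 30.0
```

View pics/v6.png

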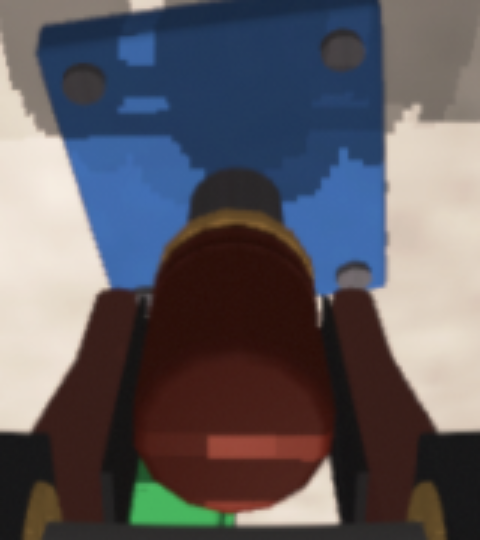

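The cap's rim sits flush on the brass shoulder, so cap B is sound and goes to the green tray.

```bash
python3 -m crank '[[-0.3,2.3,4.5,0,0,0],[-0.8,6.8,13.4,0,0,0],[-1.7,13.5,26.7,0,0,0],[-2.8,22.5,44.6,0,0,0],[-4.2,33.7,66.8,0,0,0],[-4.2,33.7,66.8,0,0,0]]'
python3 -m crank '[[-2,-20,10,2.5,0.3,0],[-6,-60,20,6,0.7,0],[-11,-105,20,10,1.2,0],[-16,-150,20,14,1.7,0],[-21,-195,20,18,2.2,0],[-26,-240,12,22,2.7,0],[-30,-280,0,25,3.1,0],[-34.4,-314.8,-12,26.8,3.3,0],[-34.4,-314.8,-12,26.8,3.3,0],[-34.4,-314.8,-12,26.8,3.3,0]]'
python3 -m crank '[[0,0,-30,0,0,0],[0,0,-60,0,0,0],[0,0,-80,0,0,0],[0,0,-88,0,0,0],[0,0,-91,0,0,0],[0,0,-92,0,0,0],[0,0,-92,0,0,0]]'
python3 snap.py w7
python3 - <<'E'
from h import *
c=np.load("w7.npy",allow_pickle=True).item(); W=cv2.imread("pics/w7.png")[:,:,::-1].copy()
for b in blobs(W,(45,100,30),(80,255,255),400): print([round(x,1) for x in b[:3]],cv2.boundingRect(b[3]))
E
```

```text
time_s: 12.15
position: [575.4, 141.7, 314.3]
eef_rot: [176.2, 26.6, 89.2]
wrist_force: [0.5, 0.1, -0.4]
grip_width: 31.9
grasp_force: 30.0
time_s: 13.15
position: [539.2, -176.3, 299.0]
eef_rot: [-179.9, 0.0, 89.8]
wrist_force: [-0.2, -0.2, -0.1]
grip_width: 32.1
grasp_force: 30.0
time_s: 13.85
position: [540.6, -174.7, 208.6]
eef_rot: [179.9, 0.0, 90.0]
wrist_force: [0.4, -0.3, -0.2]
grip_width: 31.5
grasp_force: 30.0
[12234.5, 274.2, 232.0] (180, 192, 197, 103)
[640.0, 277.3, 318.2] (242, 303, 72, 23)
```

View pics/w7.png

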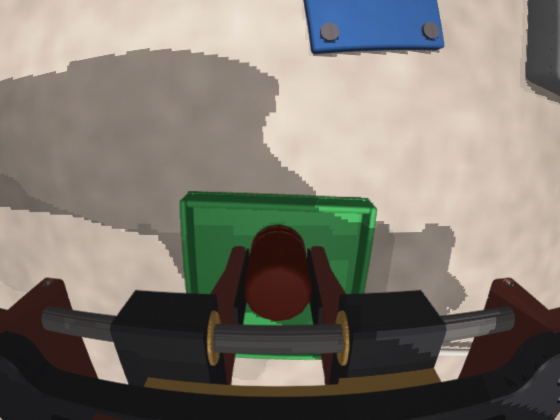

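The picture shows the held cap inside the green tray, its rim near the floor at (278,235). I'll settle it, release and lift.

```bash
python3 -m crank '[[0,0,-0.5,0,0,0],[0,0,-1,0,0,0],[0,0,-1,0,0,0]]'
python3 -m crank '[[0,0,0,0,0,0],[0,0,0,0,0,0],[0,0,0,0,0,0],[0,0,0,0,0,0],[0,0,0,0,0,0]]' 0.1
python3 -m crank '[[0,0,10,0,0,0],[0,0,40,0,0,0],[0,0,80,0,0,0],[0,0,120,0,0,0]]' 0.1
python3 snap.py w8
python3 - <<'E'
from h import *
s=status.observe();print(s["position"].round(1),s["q"].round(1))
c=np.load("w8.npy",allow_pickle=True).item(); W=cv2.imread("pics/w8.png")[:,:,::-1].copy()
for b in blobs(W,(0,120,0),(15,255,255),300): print([round(x,1) for x in b[:3]],cv2.boundingRect(b[3]),plane(c,b[1],b[2],34,True).round(1))
E
```

```text
time_s: 14.2
position: [540.2, -175.0, 207.1]
eef_rot: [180.0, 0.0, 90.0]
wrist_force: [0.2, 0.5, 2.4]
grip_width: 31.4
grasp_force: 30.0
time_s: 14.7
position: [540.0, -175.0, 206.7]
eef_rot: [-180.0, 0.0, 90.0]
wrist_force: [-0.5, -0.5, -0.2]
grip_width: 48.3
grasp_force: 0.0
time_s: 15.1
position: [539.7, -175.1, 328.5]
eef_rot: [-180.0, 0.0, 90.0]
wrist_force: [1.9, 0.3, -0.0]
grip_width: 48.2
grasp_force: 0.0
[ 541.6 -176.4  334.9] [-11.8  24.   30.3 109.5 -15.6  50.1  26.3]
[3799.0, 509.6, 327.3] (462, 279, 98, 98) [ 846.5 -339.9   34. ]
[3748.0, 47.2, 328.1] (0, 279, 97, 99) [ 234.6 -340.4   34. ]
[2910.5, 279.8, 369.0] (232, 353, 95, 34) [ 541.9 -368.3   34. ]
[1397.0, 278.7, 207.2] (261, 183, 37, 49) [ 540.6 -175.    34. ]
[1375.0, 347.0, 288.0] (326, 246, 41, 77) [ 608.2 -258.4   34. ]
[1360.5, 208.4, 288.2] (189, 246, 41, 77) [ 471.  -258.5   34. ]
[1283.5, 279.8, 318.1] (227, 309, 101, 17) [ 541.8 -293.6   34. ]
```

Cap B is standing in the green tray at (540.6,-175). Next is cap A.

```bash
python3 -m crank '[[-2,30,0,0,0,0],[-5,75,0,0,0,0],[-9,122,0,0,0,0],[-13,169,0,0,0,0],[-16,216,0,0,0,0],[-19,263,0,0,0,0],[-23,310,0,0,0,0],[-26,357,0,0,0,0],[-30,404,0,0,0,0],[-33,451,0,0,0,0],[-36,498,-10,0,0,0],[-39,543,-20,0,0,0]]' 1
python3 -m crank '[[0,0,-7,0,0,0],[0,0,-7,0,0,0],[0,0,-7,0,0,0]]' 1
python3 snap.py w9
python3 - <<'E'
from h import *
s=status.observe();print(s["position"].round(1),s["q"].round(1))
c=np.load("w9.npy",allow_pickle=True).item(); W=cv2.imread("pics/w9.png")[:,:,::-1].copy()
for b in blobs(W,(0,120,0),(15,255,255),300,(200,100,350,300)): print([round(x,1) for x in b[:3]],cv2.boundingRect(b[3]),plane(c,b[1],b[2],28,True).round(1),plane(c,b[1],b[2],31,True).round(1))
for b in blobs(W,(105,150,60),(125,255,255),300): print("blue",[round(x,1) for x in b[:3]],plane(c,b[1],b[2],31,True).round(1))
E
```

```text
time_s: 16.35
position: [500.7, 370.2, 307.4]
eef_rot: [179.9, -0.1, 90.0]
wrist_force: [0.9, 0.8, -0.4]
grip_width: 88.1
grasp_force: 0.0
time_s: 16.65
position: [501.5, 366.5, 300.1]
eef_rot: [180.0, 0.1, 89.9]
wrist_force: [0.0, -1.5, 0.7]
grip_width: 87.7
grasp_force: 0.0
[501.8 366.2 300.4] [-58.9  30.3  23.1 103.3 -15.   49.4 -28.9]
[1727.0, 275.8, 216.4] (256, 189, 41, 55) [500.3 365.   28. ] [500.3 366.   31. ]
blue [1425.0, 295.6, 131.2] [515.7 434.1  31. ]
```

```bash
python3 -m crank '[[-0.5,-1.7,-35,0,0,0],[-0.5,-1.7,-65,0,0,0],[-0.5,-1.7,-85,0,0,0],[-0.5,-1.7,-96.6,0,0,0],[-0.5,-1.7,-96.6,0,0,0],[-0.5,-1.7,-96.6,0,0,0],[-0.5,-1.7,-96.6,0,0,0]]' 1
python3 snap.py w10
python3 - <<'E'
from h import *
c=np.load("w10.npy",allow_pickle=True).item(); W=cv2.imread("pics/w10.png")[:,:,::-1].copy(); print(status.observe()["position"].round(1))
for b in blobs(W,(0,120,0),(15,255,255),300,(200,100,350,330)): print([round(x,1) for x in b[:3]],cv2.boundingRect(b[3]),plane(c,b[1],b[2],31,True).round(1),plane(c,b[1],b[2],35,True).round(1))
E
python3 -m crank '[[0,0,0,0,0,0],[0,0,0,0,0,0],[0,0,0,0,0,0],[0,0,0,0,0,0],[0,0,0,0,0,0],[0,0,0,0,0,0],[0,0,0,0,0,0],[0,0,0,0,0,0]]' -1
```

```text
time_s: 17.4
position: [501.2, 366.4, 204.6]
eef_rot: [179.9, -0.1, 90.0]
wrist_force: [0.1, 0.2, 0.0]
grip_width: 87.7
grasp_force: 0.0
[501.1 366.5 204.5]
[4753.5, 274.8, 274.0] (243, 226, 65, 94) [500.2 365.1  31. ] [500.3 367.3  35. ]
time_s: 18.25
position: [500.5, 366.3, 203.1]
eef_rot: [-180.0, 0.0, 90.0]
wrist_force: [0.1, -0.3, 0.4]
grip_width: 31.5
grasp_force: 30.0
```

```bash
python3 -m crank '[[0,0,20,0,0,0],[0,0,50,0,0,0],[6,-20,80,0,0,0],[16,-50,90,-3,-0.4,0],[27,-85,90,-7,-0.9,0],[38,-120,90,-11,-1.4,0],[49,-155,90,-15,-1.9,0],[60,-190,90,-19,-2.4,0],[69,-218,90,-23.5,-2.9,0],[75.5,-237.4,87.2,-26.8,-3.3,0],[75.5,-237.4,87.2,-26.8,-3.3,0],[75.5,-237.4,87.2,-26.8,-3.3,0]]'
python3 -m crank '[[0,0,0,0,0,0],[0,0,0,0,0,0]]'
python3 snap.py w11
python3 - <<'E'
from h import *
print(status.observe()["position"].round(1))
for n in("w5","w7","w11"):
    W=cv2.imread(f"pics/{n}.png")[:,:,::-1].copy()
    for b in blobs(W,(0,120,0),(15,255,255),1000,(240,180,320,350))[:1]: print(n,[round(x,1) for x in b[:3]],cv2.boundingRect(b[3]))
E
```

```text
time_s: 19.45
position: [575.9, 129.4, 290.0]
eef_rot: [176.5, 26.7, 89.2]
wrist_force: [0.5, 0.6, -1.4]
grip_width: 31.3
grasp_force: 30.0
time_s: 19.65
position: [575.9, 130.1, 290.4]
eef_rot: [176.4, 26.7, 89.2]
wrist_force: [-0.5, 0.6, -0.5]
grip_width: 31.7
grasp_force: 30.0
[575.9 129.9 290.5]
w5 [4941.5, 277.5, 274.1] (244, 225, 68, 96)
w7 [4979.5, 277.5, 274.2] (244, 225, 68, 96)
w11 [4938.5, 277.5, 274.7] (244, 226, 68, 95)
```

Cap A sits in the grip as cap B did, to within 0.5 px, so I'll use the same insertion path.

```bash
python3 -m crank '[[0.4,-3,-6,0,0,0],[0.8,-6.3,-12.5,0,0,0],[0.9,-7.2,-14.3,0,0,0],[1,-8.1,-16,0,0,0],[1.1,-9,-17.8,0,0,0],[1.2,-9.9,-19.6,0,0,0],[1.2,-9.9,-19.6,0,0,0],[1.2,-9.9,-19.6,0,0,0]]'
python3 -m crank '[[0.1,-0.9,-1.8,0,0,0],[0.2,-1.8,-3.6,0,0,0],[0.3,-2.7,-5.3,0,0,0],[0.4,-3.6,-7.1,0,0,0],[0.6,-4.5,-8.9,0,0,0],[0.6,-4.5,-8.9,0,0,0],[0.6,-4.5,-8.9,0,0,0]]'
```

```text
time_s: 20.5
position: [577.3, 119.1, 270.8]
eef_rot: [176.4, 26.8, 89.2]
wrist_force: [0.6, 0.0, -1.0]
grip_width: 31.3
grasp_force: 30.0
time_s: 21.2
position: [577.8, 114.5, 261.8]
eef_rot: [176.4, 26.8, 89.2]
wrist_force: [-0.3, 0.4, -1.1]
grip_width: 31.3
grasp_force: 30.0
```

```bash
python3 -m crank '[[0,-0.4,-0.9,0,0,0],[0,-0.9,-1.8,0,0,0],[0,-0.9,-1.8,0,0,0]]'
python3 -m crank '[[0,-0.4,-0.9,0,0,0],[0.1,-0.9,-1.8,0,0,0],[0.1,-0.9,-1.8,0,0,0]]'
python3 -m crank '[[0,-0.2,-0.4,0,0,0],[0,-0.4,-0.9,0,0,0],[0,-0.4,-0.9,0,0,0]]'
```

```text
time_s: 21.5
position: [577.8, 113.6, 260.0]
eef_rot: [176.4, 26.8, 89.2]
wrist_force: [-0.2, 0.8, 0.5]
grip_width: 32.0
grasp_force: 30.0
time_s: 21.8
position: [577.9, 112.7, 258.1]
eef_rot: [176.4, 26.8, 89.2]
wrist_force: [-1.2, -0.5, -1.6]
grip_width: 31.4
grasp_force: 30.0
time_s: 22.1
position: [577.9, 112.3, 257.3]
eef_rot: [176.4, 26.8, 89.2]
wrist_force: [-0.0, 0.3, -0.9]
grip_width: 31.9
grasp_force: 30.0
```

```bash
python3 -m crank '[[0,-0.2,-0.5,0,0,0],[0.1,-0.5,-0.9,0,0,0],[0.1,-0.5,-0.9,0,0,0]]'
python3 -m crank '[[0,-0.2,-0.5,0,0,0],[0,-0.4,-0.9,0,0,0],[0,-0.4,-0.9,0,0,0]]'
python3 -m crank '[[0,-0.2,-0.3,0,0,0],[0,-0.3,-0.7,0,0,0],[0,-0.3,-0.7,0,0,0]]'
```

```text
time_s: 22.4
position: [578.0, 112.1, 256.8]
eef_rot: [176.4, 26.8, 89.2]
wrist_force: [-2.1, 2.3, 4.1]
grip_width: 31.5
grasp_force: 30.0
time_s: 22.7
position: [578.1, 112.1, 256.7]
eef_rot: [176.4, 26.8, 89.2]
wrist_force: [-5.4, 5.0, 13.4]
grip_width: 31.6
grasp_force: 30.0
time_s: 23.0
position: [578.1, 112.0, 256.6]
eef_rot: [176.5, 26.7, 89.2]
wrist_force: [-8.8, 7.0, 19.6]
grip_width: 31.8
grasp_force: 30.0
```

Cap A stops hard 12 mm short at about 22 N, so it is faulty and goes to the red tray.

```bash
python3 -m crank '[[-0.3,2.3,4.5,0,0,0],[-0.8,6.8,13.4,0,0,0],[-1.7,13.5,26.7,0,0,0],[-2.6,21,41.6,0,0,0],[-3.5,28.4,56.1,0,0,0],[-3.5,28.4,56.1,0,0,0],[-3.5,28.4,56.1,0,0,0]]'
python3 -m crank '[[-2,-20,15,2.5,0.3,0],[-5,-60,25,5,0.6,0],[-8,-107,25,8,1,0],[-11,-154,25,11,1.4,0],[-14,-201,25,14,1.7,0],[-17,-248,25,17,2.1,0],[-20,-295,25,20,2.5,0],[-23,-342,25,23,2.8,0],[-26,-389,25,26.8,3.3,0],[-29,-436,15,26.8,3.3,0],[-32,-480,0,26.8,3.3,0],[-33.5,-499.5,-11,26.8,3.3,0]]'
python3 -m crank '[[0,0,0,0,0,0],[0,0,0,0,0,0],[0,0,-30,0,0,0],[0,0,-60,0,0,0],[0,0,-80,0,0,0],[0,0,-88,0,0,0],[0,0,-91.5,0,0,0],[0,0,-91.5,0,0,0],[0,0,-91.5,0,0,0]]'
python3 snap.py w12
```

```text
time_s: 23.7
position: [574.4, 139.6, 310.9]
eef_rot: [176.4, 26.8, 89.2]
wrist_force: [0.6, 0.3, -1.3]
grip_width: 31.4
grasp_force: 30.0
time_s: 24.9
position: [538.1, -365.4, 298.4]
eef_rot: [-179.9, 0.1, 89.6]
wrist_force: [-0.9, 0.4, -1.0]
grip_width: 31.5
grasp_force: 30.0
time_s: 25.8
position: [541.6, -360.0, 209.7]
eef_rot: [179.9, 0.0, 90.0]
wrist_force: [1.1, -0.7, 0.0]
grip_width: 31.5
grasp_force: 30.0
```

View pics/w12.png

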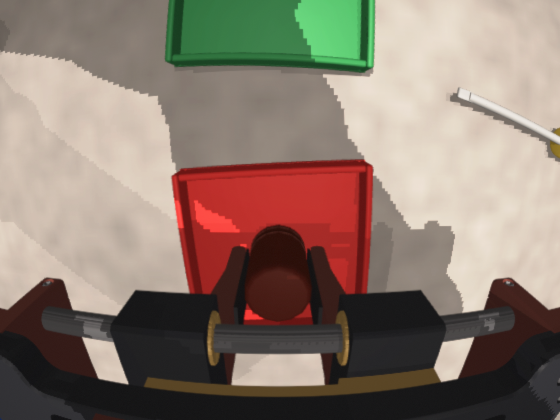

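The cap is over the middle of the red tray, rim near the floor at (278,235). I'll lower, release, and lift clear.

```bash
python3 -m crank '[[0,0,-0.8,0,0,0],[0,0,-1.5,0,0,0],[0,0,-1.5,0,0,0],[0,0,-1.5,0,0,0]]'
python3 -m crank '[[0,0,0,0,0,0],[0,0,0,0,0,0],[0,0,0,0,0,0],[0,0,0,0,0,0],[0,0,0,0,0,0]]' 0.1
python3 -m crank '[[0,0,10,0,0,0],[0,0,40,0,0,0],[0,0,80,0,0,0],[0,0,130,0,0,0],[0,20,170,0,0,0],[0,60,180,0,0,0],[0,60,180,0,0,0],[0,60,180,0,0,0],[0,60,180,0,0,0]]' 0.1
python3 snap.py w13
python3 - <<'E'
from h import *
T=optics.grab_frame("top"); S=optics.grab_frame("side"); W=cv2.imread("pics/w13.png")
a=cv2.resize(T[130:300,80:450],None,fx=1.5,fy=1.5)[:,:,::-1]; b=cv2.resize(W,(340,255)); 
cv2.imwrite("pics/end.png",np.vstack([a,np.hstack([b,np.zeros((255,a.shape[1]-340,3),np.uint8)])]))
E
```

```text
time_s: 26.25
position: [541.1, -360.0, 207.2]
eef_rot: [180.0, 0.0, 90.0]
wrist_force: [0.4, 0.5, 0.8]
grip_width: 31.9
grasp_force: 30.0
time_s: 26.75
position: [541.0, -359.9, 206.9]
eef_rot: [-180.0, -0.0, 90.0]
wrist_force: [-0.4, -0.1, -0.1]
grip_width: 48.2
grasp_force: 0.0
time_s: 27.65
position: [540.5, -300.7, 386.9]
eef_rot: [-180.0, 0.0, 89.9]
wrist_force: [0.2, 0.4, 0.0]
grip_width: 48.0
grasp_force: 0.0
```

View pics/end.png

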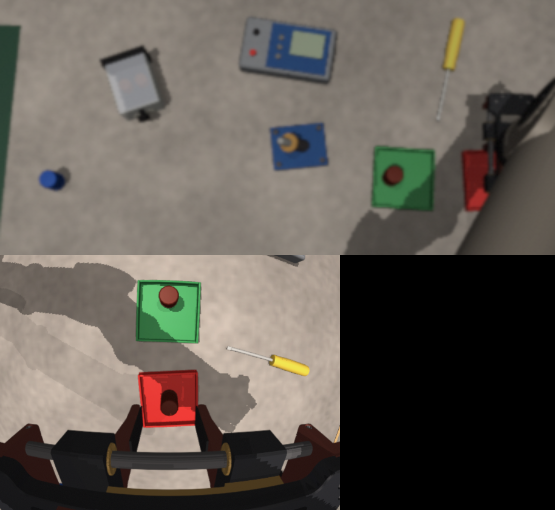

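The final picture shows cap B upright in the green tray at (168,297) and cap A upright in the red tray at (168,402). The bystanders have not moved and the hand is clear.

```bash
python3 -c "
from cell import order
print(order.sign_off())"
```

```text
the job is handed in; nothing more can be done
None
```

The job is handed in at about 28 s: the cap that went fully home stands upright in the green tray, the one that stopped 12 mm short stands upright in the red tray, and the relay, meter, screwdriver and blue look-alike were left alone.

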